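# Pack an ink bottle into a mailing tube and ram the plug home

### The arm

A 6-joint arm with a two-finger parallel gripper is mounted at the origin on the work surface. World frame = base frame: x ahead of the robot, y to its left, z up, the work surface at z = 0. Lengths are in m, angles in rad, forces in N, time in s.
With the tool pointing down it reaches from about 0.325 to 0.775 m from the base axis. Payload 5.5 kg.
Tool frame: the origin (TCP) lies between the finger pads; the fingertips stand 8 mm ahead of it and the grasp point (between the pads) lies 11 mm behind it (tcp_to_tips is the distance from the TCP to the fingertips, in m); z points along the fingers, y is the direction in which the jaws open and shut (so a half turn about z gives the same grasp; the last joint's range is limited). The gripper opens to 88 mm and grips with 3 to 60 N. Pads are 20 mm wide; open, the fingers measure 115 mm over their backs; the gripper's body (75 mm by 178 mm) begins 61 mm behind the grasp point.
Start: joints at [-1.225, 0.091, 1.231, -0, 1.82, -0.057], TCP at [0.235, -0.552, 0.231] pointing down, gripper open.
Joint ranges: [-2.87, 2.87], [-0.86, 2.18], [0.17, 2.46], [-1.51, 4.65], [0.06, 2.69], [-2.65, 2.65]. Speed limits (rad/s): [2.57, 2.57, 3.01, 3.14, 3.14, 3.14].

### API

Orientations are given as a unit quaternion [w, x, y, z].
In Python, from bench import * gives the robot as it stands. Calls block until the motion is done:
- move_to(position, orientation): joint-space move of the TCP to a pose.
- move_l(position, speed=0.15, orientation=None): straight line of the TCP; orientation=None keeps the orientation; speed is the mean speed in m/s.
- movej(angles): joint-space move.
- gripper_open() and close(): open the fingers fully, or close them until they stop; the grip force is fixed at half the most.
- hold(seconds).
- inverse_kinematics(position, orientation): joint angles nearest the present ones, or None.
- state(): the state.
- get_image(name): name is "scene" or "top" or "wrist"; returns a dict with "frame" (420x560x3 uint8, blue, green, red), "depth" (420x560 float32, m along the optical axis (not along the pixel's ray), 0 where there is no reading), "camera_matrix" (3x3 intrinsics, pixels), "k1" (the pictures are not rectified: a ray, as slopes to the right and down, at radius r is drawn at 1 + k1 r^2 times it, then the intrinsics apply), "view" (4x4, takes a point from world to camera coordinates). Camera axes: x right, y up, looking along -z (the intrinsics and any distortion apply to the point x, -y, -z); pixel columns grow to the right and rows downward; lengths in m; the calibration is good to about 2 mm. A picture is of the moment at which its call begins.
A pose or a line that the arm cannot do raises IKError and nothing moves.
- job_done(): hands the job in, once; it reports no verdict.
The state is a dict: "time": time; "joint_pos": joint angles; "dq": joint speeds; "joint_torque": joint torques, N m; "ee_pos": TCP position; "ee_rot": TCP orientation; "ft_force": force on the tool from outside, world axes, zero at the start; "moment": the same for the moment, N m; "finger_gap": finger opening in m.
Only numpy, scipy, OpenCV 4.12 (cv2) and the standard library are available. Lean on these libraries where they do the work, as an engineer would, in place of code of your own. Each camera call takes 0.05 s, during which the arm holds its last target. There are 200 camera calls.

### The job

Get the black bottle of drawing ink ready for posting: stand it cap up in the open mailing tube and let it slide to the bottom, start the red plug in the tube's mouth, nose down, then use the wooden ramming rod to push the plug down the tube until it sits firmly on top of the bottle (push it down with the rod, not with the fingers). Finish with the rod standing back on its cork mat, and leave the other things on the desk where they are.

Things in the scene. Friction and masses are not known exactly. Their poses are not given: they have to be found in the camera images.
- tube: The open mailing tube: brown cardboard, white inside, clamped upright in a heavy grey round stand (base 100 mm across, 12 mm thick; collar 62 mm across, 34 mm high) that does not move. Outside diameter 49 mm, wall 4 mm, rim 168 mm and inner floor 14 mm above the desk (154 mm deep). Origin on the tube's axis at desk height, z up.
- tube_mouth (a point): Centre of the open tube's mouth, level with the rim, 168 mm above the desk. The mouth is slightly flared: it guides in the bottle, the plug or the rod's foot when up to 2 mm off centre. The bottle then slides down freely (1.3 mm clear all round).
- tube_floor (a point): Centre of the open tube's inner floor, 14 mm above the desk.
- bottle: The bottle of black ink to be packed: black plastic, white label, ribbed black screw cap. Body 35 mm across and 51 mm tall, cap 33 mm across from 52 to 72 mm; 72 mm tall in all, about 110 g (varies). Stands upright. Origin at the centre of its underside, z up to the cap.
- plug: The red plastic tube plug, solid, flat top, loose on the desk, nose down: 40 mm across, 36 mm tall, 25 g; its lowest 5 mm taper to a nose 34 mm across. A snug fit in the tube: needs up to about 12 N to start, 3 to 8 N to slide on, stays where it is left. Seated on the bottle, its flat top is 46 mm below the rim. Origin at the centre of its underside (nose), z up to the flat top.
- rod: The ramming rod: 160 mm tall, about 280 g (varies), standing upright on its flat brass foot (34 mm across, 14 mm high) on the cork mat; a pale wooden shank 18 mm across up to 82 mm, then a darker wooden handle 28 mm across from 88 to 152 mm. Its foot fits down the tube with about 2 mm clear all round. Origin at the centre of the foot's underside, z up to the handle.
- rod_handle (a point): The grip point on the rod: on its axis, in the middle of the handle, 122 mm above the foot's underside.
- cork_mat: Round cork mat on which the rod stands: 90 mm across, 5 mm thick, fixed to the desk. Origin at the centre of its underside, at desk height.
- packed_tube: Bystander: a tube in the same kind of stand, already packed and closed with a white cap; 171 mm tall, fixed.
- blue_bottle: Bystander: a bottle of the same shape with a blue body and blue label, black cap. Origin at the centre of its underside. To be left alone.
- pen_cup: Bystander: black pen cup 76 mm across, 95 mm tall, with pens up to about 165 mm. Origin at the centre of its underside. To be left alone.
- tape_dispenser: Bystander: black desk tape dispenser, 150 mm long, 60 mm wide, 91 mm tall. Origin at the centre of its underside. To be left alone.
Mind the look-alikes: they are no part of the job. What is shaped like the rod but pink is not meant.

How it is judged:
By the outcome, as a careful person would: the job done as asked, in the order asked, and still so for the second after the job is handed in, with the robot touching nothing.
It also fails if it takes over 70 s, if anything falls off the work surface, if the arm or the gripper's body presses on something with over 40 N, if the wrist force passes 120 N, or if a joint passes its speed limit or range.

## Working session

There is one attempt and no reset: what is moved stays moved. The work goes in short steps, each a Python script; the robot and the scene stay as the last script left them, time stands still between calls to the robot, and variables do not carry over. Pictures are saved under pics/ and viewed, about 8 in all and at most 12, crops included, and the job is handed in when it is done.

```bash
mkdir -p pics; ls
cat > h.py <<'E'
import numpy as np, cv2, pickle
from bench import *
def save(name, tag):
    im=get_image(name); pickle.dump(im,open(f'pics/{tag}.pkl','wb')); cv2.imwrite(f'pics/{tag}.png',im['frame']); return im
def cloud(im):
    h,w=im['depth'].shape; K=np.array(im['camera_matrix'],float)
    u,v=np.meshgrid(np.arange(w),np.arange(h))
    p=np.stack([u,v],-1).reshape(-1,1,2).astype(np.float32)
    # distortion 1+k1 r^2 
    n=cv2.undistortPoints(p,K,np.array([im['k1'],0,0,0,0],float)).reshape(h,w,2)
    d=im['depth']; c=np.stack([n[...,0]*d,-n[...,1]*d,-d,np.ones_like(d)],-1)
    P=c@np.linalg.inv(np.array(im['view'])).T
    P=P[...,:3].copy(); P[d<=0]=np.nan
    return P
E
python3 - <<'E'
from h import *
a=save('scene','s0'); b=save('top','t0')
s=state(); print(s)
print(np.linalg.inv(a['view'])[:3,3],np.linalg.inv(b['view'])[:3,3],a['k1'])
E
```

```text
pics
{'time': 0.1, 'joint_pos': array([-1.22470138e+00,  9.17768609e-02,  1.23177013e+00, -8.33459880e-06,
        1.81977273e+00, -5.66914719e-02]), 'dq': array([-1.66714865e-04, -1.63497490e-03, -3.63177034e-03,  2.76714233e-04,
        1.29275320e-05, -7.59687929e-04]), 'joint_torque': array([ 2.90292483e-03, -4.47858453e+01, -4.07569313e+01,  7.01867882e-02,
        2.84176919e-02, -1.32145888e-04]), 'ee_pos': array([ 0.23510679, -0.55175102,  0.22962131]), 'ee_rot': array([-8.53926452e-04,  9.79788678e-01,  2.00033499e-01, -1.28516702e-04]), 'ft_force': array([-0.03555879, -0.60858721, -0.64210459]), 'moment': array([ 0.02505558,  0.01921741, -0.00388007]), 'finger_gap': 0.08761477365116643}
[ 1.04473186 -0.39938198  0.96768813] [0.34262799 0.03534561 1.48940349] 0.040888343820017735
```

View pics/s0.png

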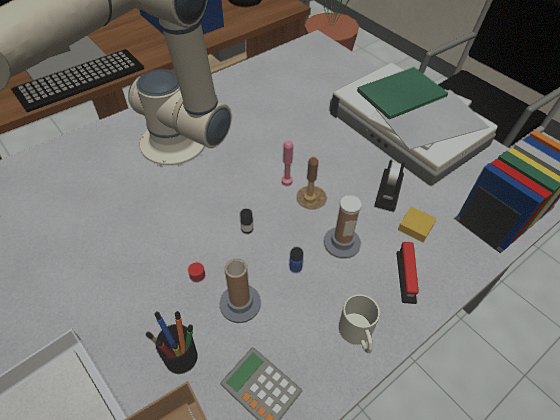

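View pics/t0.png

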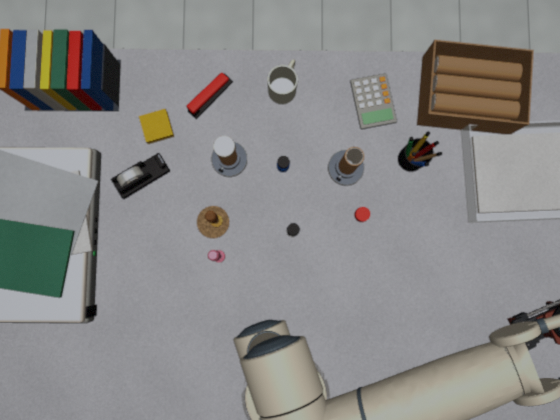

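Candidates, as scene / top pixels:
- Ink bottle: the black one (247,221)/(293,229), not the blue one (296,260)/(283,164).
- Rod: the brown one on cork (312,180)/(211,217), not the pink one (288,165)/(216,256).
- Tube: the open one (237,270)/(352,158), not the white-capped one (348,210)/(226,148).
- Plug: red (197,272)/(362,214), not the red stapler (408,270).

```bash
cat > m.py <<'E'
from h import *
from scipy.optimize import least_squares
def fitc(p,r):
    f=lambda c: np.hypot(p[:,0]-c[0],p[:,1]-c[1])-r
    s=least_squares(f,p[:,:2].mean(0),loss='soft_l1',f_scale=.001); return s.x,np.sqrt(np.mean(s.fun**2))
if __name__=='__main__':
    S=pickle.load(open('pics/s0.pkl','rb'));T=pickle.load(open('pics/t0.pkl','rb'))
    ps,pt=cloud(S),cloud(T)
    def near(P,c,R=.06):
        q=P.reshape(-1,3); return q[np.hypot(*(q[:,:2]-c).T)<R]
    tp=dict(bottle=(293,229),blue=(283,164),plug=(362,214),rod=(211,217),pink=(216,256),tube=(354,156),packed=(225,146))
    bands=dict(bottle=[(.008,.045,.0175),(.055,.068,.0165)],blue=[(.008,.045,.0175)],plug=[(.01,.032,.02)],rod=[(.1,.15,.014),(.03,.08,.009),(.007,.018,.017)],tube=[(.06,.16,.0245)],pink=[(.088,.15,.014)],packed=[(.06,.14,.0245)])
    for n,(u,v) in tp.items():
        c=np.nanmedian(pt[v-2:v+3,u-2:u+3].reshape(-1,3),0)
        for nm,P in (('scene',ps),('top',pt)):
            q=near(P,c[:2],.05)
            zt=np.nanpercentile(q[:,2],99.5); top=q[q[:,2]>zt-.004]
            print(n,nm,'seed',c.round(4),'ztop',zt.round(4),'topmean',((top.max(0)+top.min(0))/2).round(4),len(top))
            for lo,hi,r in bands[n]:
                b=q[(q[:,2]>lo)&(q[:,2]<hi)]
                if len(b)>8: x,e=fitc(b,r); print('   ',lo,hi,x.round(4),'rms',e.round(4),len(b))
    crops=[cv2.resize(S['frame'][v-45:v+45,u-45:u+45],(390,290),interpolation=2) for u,v in ((250,225),(300,180),(237,275),(200,270))]
    cv2.imwrite('pics/crop0.png',np.vstack([np.hstack(crops[:2]),np.hstack(crops[2:])]))
E
python3 m.py
```

```text
bottle scene seed [ 0.4364 -0.0151  0.0719] ztop 0.0747 topmean [ 0.4385 -0.0192  0.0735] 85
    0.008 0.045 [ 0.4375 -0.0194] rms 0.0012 114
    0.055 0.068 [ 0.4377 -0.0196] rms 0.0013 39
bottle top seed [ 0.4364 -0.0151  0.0719] ztop 0.0776 topmean [ 0.435  -0.0137  0.0763] 40
    0.008 0.045 [ 0.433  -0.0175] rms 0.0177 20
    0.055 0.068 [ 0.4358 -0.0145] rms 0.0043 9
blue scene seed [0.6077 0.0119 0.0719] ztop 0.0753 topmean [0.6167 0.0089 0.0736] 86
    0.008 0.045 [0.6155 0.009 ] rms 0.0009 100
blue top seed [0.6077 0.0119 0.0719] ztop 0.0778 topmean [0.6124 0.0134 0.0778] 35
    0.008 0.045 [0.6144 0.0131] rms 0.003 40
plug scene seed [ 0.4806 -0.2011  0.0379] ztop 0.0399 topmean [ 0.4819 -0.207   0.0388] 115
    0.01 0.032 [ 0.4807 -0.2066] rms 0.001 77
plug top seed [ 0.4806 -0.2011  0.0379] ztop 0.0429 topmean [ 0.4814 -0.1999  0.0423] 47
    0.01 0.032 [ 0.4807 -0.2019] rms 0.0047 32
rod scene seed [0.4581 0.1873 0.1653] ztop 0.1667 topmean [0.4645 0.1874 0.1658] 40
    0.1 0.15 [0.4623 0.1891] rms 0.0013 136
    0.03 0.08 [0.474  0.1788] rms 0.0034 72
    0.007 0.018 [0
[... 336 characters left out ...]
 0.15 [0.3666 0.1807] rms 0.0017 154
pink top seed [0.3639 0.1746 0.1571] ztop 0.1647 topmean [0.365  0.1848 0.164 ] 28
    0.088 0.15 [0.366  0.1848] rms 0.0003 24
tube scene seed [ 0.6269 -0.1724  0.0922] ztop 0.1705 topmean [ 0.6109 -0.1659  0.169 ] 119
    0.06 0.16 [ 0.6114 -0.1658] rms 0.0023 668
tube top seed [ 0.6269 -0.1724  0.0922] ztop 0.1732 topmean [ 0.6108 -0.1594  0.1723] 37
    0.06 0.16 [ 0.609 -0.159] rms 0.0024 301
packed scene seed [0.633  0.1562 0.1725] ztop 0.1737 topmean [0.635  0.1562 0.172 ] 243
    0.06 0.14 [0.6349 0.1573] rms 0.0015 378
packed top seed [0.633  0.1562 0.1725] ztop 0.177 topmean [0.6324 0.1596 0.1758] 101
    0.06 0.14 [0.6334 0.161 ] rms 0.0007 118
```

View pics/crop0.png

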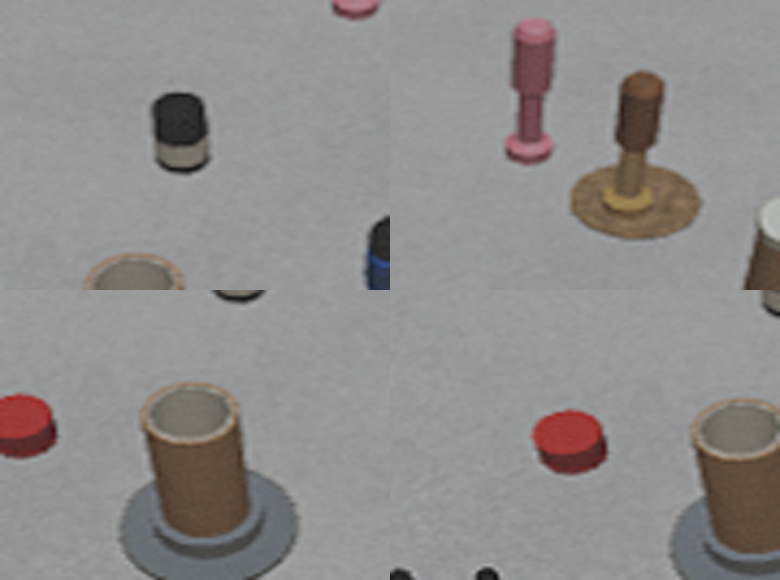

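The crops confirm the choices: a black bottle with a white label, a brown rod with brass foot on cork, an open white-lined tube and a red plug. The scene and top cameras differ by about 5 mm in y, so I'll settle it with the wrist camera, hovering at equal relative heights.

Run:
```python
from m import *
Q=[0,1,0,0]
ims=[]
for n,(x,y),zt,r,band in (('tube',(.611,-.163),.168,.0245,(.08,.155)),('plug',(.481,-.204),.036,.02,(.008,.03)),('bottle',(.4365,-.017),.072,.0165,(.055,.068))):
    move_to([x,y,zt+.13],Q); hold(.2)
    im=save('wrist','w_'+n); P=cloud(im).reshape(-1,3); ims.append(im['frame'])
    s=state(); print(n,s['time'],s['ee_pos'].round(4),s['joint_pos'].round(2),'cam',np.linalg.inv(im['view'])[:3,3].round(3))
    q=P[(np.hypot(P[:,0]-x,P[:,1]-y)<.04)]
    top=q[abs(q[:,2]-zt)<.006]
    if len(top): print('  top n',len(top),'z',np.median(top[:,2]).round(4),'mid',((top.max(0)+top.min(0))/2).round(4),'ext',(top.max(0)-top.min(0)).round(4))
    b=q[(q[:,2]>band[0])&(q[:,2]<band[1])]
    if len(b)>10: print('  fit',*fitc(b,r),len(b))
cv2.imwrite('pics/w3.png',cv2.resize(np.hstack(ims),(800,200),interpolation=3))
```

```text
tube 2.3167 [ 0.6108 -0.1636  0.298 ] [-0.32  0.21  0.98 -0.    1.95  1.26] cam [ 0.693 -0.164  0.451]
  top n 913 z 0.1664 mid [ 0.6109 -0.1628  0.1653] ext [0.048  0.0477 0.0066]
  fit [ 0.61463986 -0.16290335] 0.002522875871288433 1643
plug 3.35 [ 0.4821 -0.204   0.1671] [-0.47 -0.12  1.55  0.    1.71  1.1 ] cam [ 0.565 -0.204  0.32 ]
  top n 1714 z 0.0349 mid [ 0.4805 -0.2037  0.0338] ext [0.039  0.0387 0.0076]
  fit [ 0.47999526 -0.20391118] 0.00020200695017992578 223
bottle 4.4 [ 0.4367 -0.018   0.2014] [-0.12 -0.36  1.69 -0.    1.81  1.45] cam [ 0.519 -0.019  0.354]
  top n 1206 z 0.0707 mid [ 0.4363 -0.0167  0.0696] ext [0.0326 0.0322 0.0071]
  fit [ 0.43575927 -0.01669809] 0.0002203155279043567 150
```

View pics/w3.png

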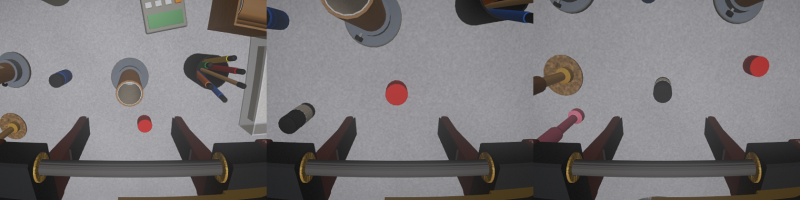

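Run:
```python
from m import *
x,y=.436,-.0167
move_l([x,y,.045],.15); 
close(); print(state()['finger_gap'])
move_l([x,y,.245],.2)
move_to([.611,-.163,.26],[0,1,0,0]); hold(.3)
im=save('wrist','w_held'); P=cloud(im).reshape(-1,3); s=state(); e=s['ee_pos']; print(s['time'],e.round(4),s['finger_gap'],s['ft_force'])
q=P[(np.hypot(P[:,0]-e[0],P[:,1]-e[1])<.03)]
top=q[abs(q[:,2]-(e[2]+.027))<.006]; print(len(top),np.median(top,0),'mid-e',((top.max(0)+top.min(0))/2-e).round(4),(top.max(0)-top.min(0)).round(4))
```

```text
0.03379887196306848
8.8917 [ 0.6108 -0.1623  0.2608] 0.033857477205605675 [ 0.36158129  0.01535012 -1.33448234]
5664 [ 0.614572   -0.16295896  0.28693682] mid-e [ 0.0003 -0.0004  0.027 ] [0.0329 0.0553 0.012 ]
```

View pics/w_held.png

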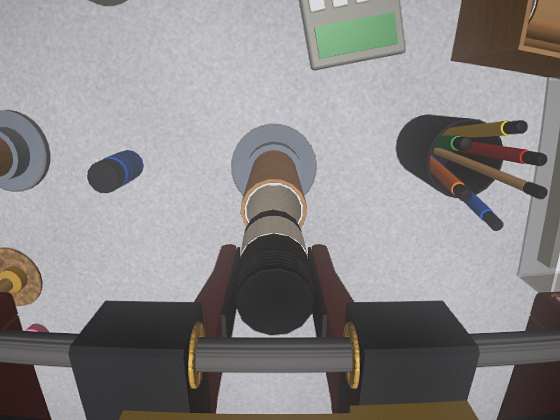

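The wrist view shows the bottle held upright, cap at (273,300), over the open tube mouth at (275,205). It is centred to within 1 mm, so I'm lowering it.

Run:
```python
from m import *
f0=state()['ft_force']
for z in np.arange(.225,.181,-.006):
    move_l([.611,-.163,z],.06); s=state(); d=s['ft_force']-f0
    print(z.round(3),s['ee_pos'].round(4),d.round(1))
    if abs(d[2])>8: print('STOP');break
else:
    gripper_open(); hold(.3); move_l([.611,-.163,.27],.2)
    im=save('wrist','w_in'); P=cloud(im).reshape(-1,3); s=state(); print(s['time'])
    q=P[np.hypot(P[:,0]-.611,P[:,1]+.163)<.012]; print(np.nanpercentile(q[:,2],[2,25,50,75,98]).round(4))
    sc=save('scene','s_in'); cv2.imwrite('pics/in.png',np.hstack([cv2.resize(im['frame'][150:270,195:355],(400,300)),cv2.resize(sc['frame'][200:320,160:320],(400,300))]))
```

```text
0.225 [ 0.611  -0.163   0.2251] [-1.   0.  -0.5]
0.219 [ 0.6109 -0.163   0.2186] [ 0.1 -0.2 -0.6]
0.213 [ 0.6108 -0.1629  0.2123] [-0.2 -0.5 -0.3]
0.207 [ 0.6108 -0.1629  0.2063] [-0.  -0.3  0.1]
0.201 [ 0.6108 -0.1629  0.2003] [-1.3 -0.1  0.5]
0.195 [ 0.6108 -0.1629  0.1943] [-0.7 -0.1 -0.3]
0.189 [ 0.6108 -0.1629  0.1883] [-1.  -0.4 -0.2]
0.183 [ 0.6108 -0.1629  0.1823] [ 0.4 -0.2 -0.4]
13.2583
[0.0833 0.0844 0.0848 0.0852 0.0862]
```

View pics/in.png

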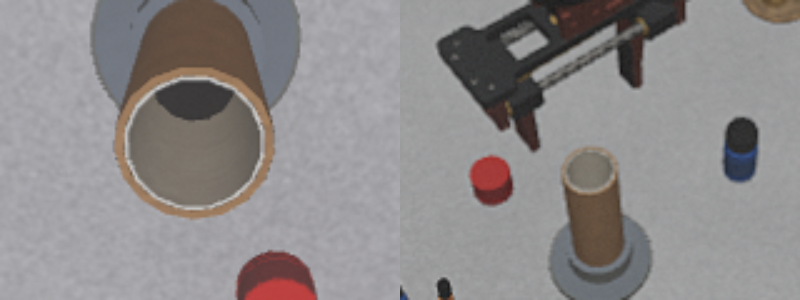

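The bottle is in: its cap reads z≈0.085 against 0.086 expected. Next is the plug.

Run:
```python
from m import *
x,y=.4803,-.2038; Q=[0,1,0,0]
move_to([x,y,.13],Q); move_l([x,y,.024],.15); close(); print(state()['finger_gap'])
move_l([x,y,.23],.25); move_l([.611,-.163,.215],.2); hold(.2)
im=save('wrist','w_plug2'); P=cloud(im).reshape(-1,3); s=state(); e=s['ee_pos']
q=P[np.hypot(P[:,0]-e[0],P[:,1]-e[1])<.019]; top=q[abs(q[:,2]-(e[2]+.012))<.006]
print(e.round(4),len(top),np.median(top,0).round(4),'mid-e',((top.max(0)+top.min(0))/2-e).round(4))
f0=s['ft_force']
for z in np.arange(.195,.180,-.002):
    move_l([.611,-.163,z],.05); s=state(); d=s['ft_force']-f0
    print(z.round(3),s['ee_pos'].round(4),d.round(1))
    if abs(d[2])>25: print('STOP');break
print(s['time']); cv2.imwrite('pics/plug2.png',im['frame'])
```

```text
0.039279382525660496
[ 0.6105 -0.1635  0.2158] 4827 [ 0.6111 -0.1634  0.2266] mid-e [0.     0.     0.0115]
0.195 [ 0.6109 -0.1629  0.1945] [-0.6 -0.5 -0.2]
0.193 [ 0.611  -0.163   0.1931] [-0.3 -0.2  0.2]
0.191 [ 0.6109 -0.163   0.1908] [ 0.2 -0.4 -1.1]
0.189 [ 0.6109 -0.163   0.1887] [-0.2  0.  -0.9]
0.187 [ 0.6109 -0.163   0.1868] [-0.8 -0.8  0.5]
0.185 [ 0.611  -0.1628  0.1849] [-0.4 -0.4 -0.8]
0.183 [ 0.611  -0.1628  0.1835] [-1.4  2.1  3. ]
0.181 [ 0.6111 -0.1628  0.1822] [-2.7  2.6  6.2]
20.1417
```

Run:
```python
from m import *
for z in (.180,.179,.178,.177):
    move_l([.611,-.163,z],.04); s=state(); print(z,s['ee_pos'].round(4),s['ft_force'].round(1))
    if s['ee_pos'][2]<.1775: break
gripper_open(); hold(.2); move_l([.611,-.163,.30],.25)
im=save('wrist','w_p3'); P=cloud(im).reshape(-1,3); q=P[np.hypot(P[:,0]-.611,P[:,1]+.163)<.03]
for a,b in ((.18,.21),(.16,.172)):
    t=q[(q[:,2]>a)&(q[:,2]<b)]; print(len(t),np.median(t,0).round(4),((t.max(0)+t.min(0))/2).round(4),(t.max(0)-t.min(0)).round(4))
print('wide z',np.nanmedian(q[np.hypot(q[:,0]-.611,q[:,1]+.163)<.01],0))
# rod
move_to([.462,.19,.29],[0,1,0,0]); hold(.2)
im2=save('wrist','w_rod'); P=cloud(im2).reshape(-1,3); q=P[np.hypot(P[:,0]-.462,P[:,1]-.19)<.04]
t=q[q[:,2]>.155]; print('rod',len(t),np.median(t,0).round(4),((t.max(0)+t.min(0))/2).round(4),(t.max(0)-t.min(0)).round(4))
b=q[(q[:,2]>.1)&(q[:,2]<.15)]; print(len(b),fitc(b,.014))
s=state(); print(s['time'],s['ee_pos'])
cv2.imwrite('pics/p3.png',np.hstack([cv2.resize(im['frame'][130:310,155:395],(400,300)),cv2.resize(im2['frame'],(400,300))]))
```

```text
0.18 [ 0.6112 -0.1627  0.182 ] [-3.9  3.3  8.7]
0.179 [ 0.611  -0.1627  0.18  ] [-1.7  2.6  5.3]
0.178 [ 0.611  -0.1627  0.1787] [-2.4  2.9  5. ]
0.177 [ 0.611  -0.1627  0.1778] [-2.2  2.2  4.4]
2055 [ 0.6124 -0.1633  0.1887] [ 0.6112 -0.1634  0.1855] [0.0398 0.0391 0.0109]
614 [ 0.6266 -0.1608  0.1665] [ 0.6168 -0.1629  0.166 ] [0.036  0.0478 0.0119]
wide z [ 0.61110057 -0.16327945  0.18862183]
rod 11153 [0.4883 0.1875 0.3776] [0.4695 0.1889 0.2725] [0.0448 0.0688 0.2349]
331 (array([0.46021707, 0.19022429]), np.float64(0.0002015536848837768))
24.5917 [0.46247738 0.1894037  0.28986332]
```

View pics/p3.png

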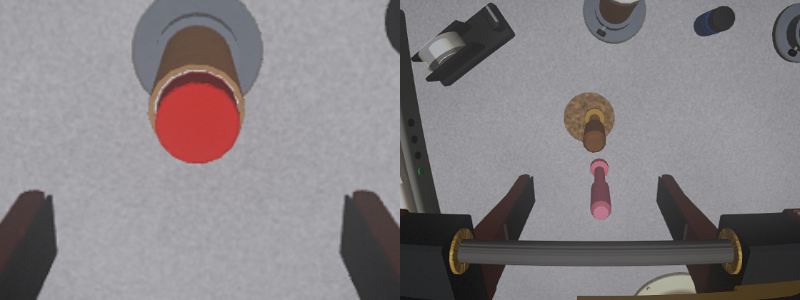

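The plug is started and upright: top at 0.1887, about 15 mm in, red disc at (197,122) in the tube mouth. The brown rod stands on its cork mat at (593,125) in the right half; the pink one at (600,195) stays clear. Gripping the rod now.

Run:
```python
from m import *
x,y=.4602,.1902; Q=[0,1,0,0]
move_l([x,y,.20],.25); move_l([x,y,.116],.15); close(); s=state(); print(s['finger_gap'],s['ee_pos'],s['ft_force'])
move_l([x,y,.335],.25); move_to([.611,-.163,.325],Q); hold(.3)
s=state(); e=s['ee_pos']; im=save('wrist','w_rodheld'); P=cloud(im).reshape(-1,3)
q=P[(np.hypot(P[:,0]-e[0],P[:,1]-e[1])<.0155)]; t=q[abs(q[:,2]-(e[2]+.049))<.008]
print(s['time'],e.round(4),s['ft_force'].round(1),s['moment'].round(2),len(t),((t.max(0)+t.min(0))/2-e).round(4),(t.max(0)-t.min(0)).round(4))
sc=save('scene','s_rodheld'); cv2.imwrite('pics/rh.png',np.hstack([cv2.resize(im['frame'][100:400,100:500],(400,300)),cv2.resize(sc['frame'][130:340,120:400],(400,300))]))
# foot lateral position from scene cloud
C=cloud(sc).reshape(-1,3); fz=e[2]-.111
b=C[(np.hypot(C[:,0]-.611,C[:,1]+.163)<.035)]
for lo,hi,r in ((fz+.002,fz+.013,.017),(fz+.025,fz+.075,.009)):
    k=b[(b[:,2]>lo)&(b[:,2]<hi)]; print(len(k), fitc(k,r) if len(k)>6 else '')
```

```text
0.027034220038606192 [0.46014879 0.19019736 0.1159071 ] [ 1.21258349  0.26352619 -0.50993809]
29.5167 [ 0.6111 -0.1621  0.3254] [ 0.7  0.7 -2.3] [0.06 0.01 0.01] 2748 [ 0.0052 -0.0004  0.0469] [0.0189 0.0301 0.0118]
48 (array([ 0.61167387, -0.1652393 ]), np.float64(0.0008216585420057344))
128 (array([ 0.61188782, -0.16562957]), np.float64(0.0006686429936620088))
```

View pics/rh.png

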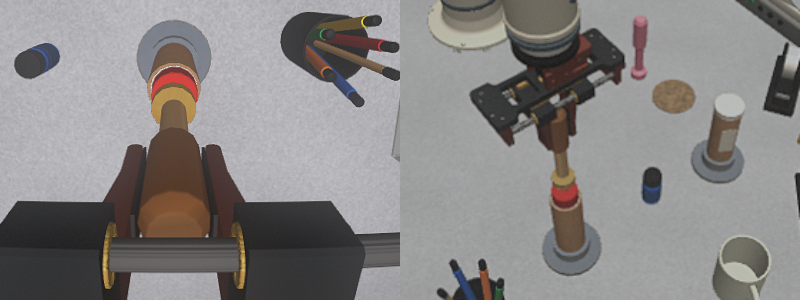

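The rod hangs straight in the hand, and the scene camera puts its foot within 1 mm of the tube axis. Ramming with force watch.

Run:
```python
from m import *
f0=state()['ft_force']; z=.304; move_l([.611,-.163,z],.1); n=0
while z>.224:
    s=state(); e=s['ee_pos']; d=s['ft_force']-f0; 
    if n%3==0 or d[2]>10: print(round(z,4),e.round(4),d.round(1),s['finger_gap'].round(4))
    if d[2]>22 : print('stop'); break
    z-=.003 if z>.242 else .001; n+=1
    move_l([.611,-.163,z],.05)
print(s['time'])
```

```text
Traceback (most recent call last):
AttributeError: 'float' object has no attribute 'round'
```

Run:
```python
from m import *
f0=np.array([.7,.7,-2.3]); z=.304; n=0
while z>.224:
    s=state(); e=s['ee_pos']; d=s['ft_force']-f0; 
    if n%3==0 or d[2]>10: print(round(z,4),e.round(4),d.round(1),s['moment'].round(1),s['time'])
    if d[2]>22 : print('stop'); break
    z-=.004 if z>.242 else .0015; n+=1
    move_l([.611,-.163,z],.05)
```

```text
0.304 [ 0.6107 -0.1629  0.3032] [-1.  -0.4 -1. ] [-0.   0.1  0.1] 29.975
0.292 [ 0.6111 -0.163   0.2925] [-1.8  0.1  6. ] [ 0.3  0.2 -0. ] 30.725
0.28 [ 0.611  -0.163   0.2798] [-0.5  0.   5.2] [ 0.2  0.  -0.1] 31.475
0.268 [ 0.611  -0.163   0.2678] [-0.6  0.4  5.6] [ 0.1 -0.   0. ] 32.225
0.256 [ 0.611  -0.163   0.2559] [-2.  -0.1  3.8] [0.2 0.  0. ] 32.975
0.244 [ 0.611  -0.163   0.2439] [-0.7  0.1  4.9] [ 0.2  0.  -0. ] 33.725
0.237 [ 0.611  -0.163   0.2373] [-1.7 -0.2  6.7] [0.2 0.1 0. ] 34.475
0.2325 [ 0.6111 -0.163   0.2329] [ 0.3 -0.4  7.3] [0.3 0.1 0. ] 35.225
0.231 [ 0.6112 -0.163   0.2329] [-1.4  0.7 11.9] [0.4 0.3 0. ] 35.475
0.2295 [ 0.6112 -0.163   0.2328] [-3.1  0.8 16.8] [ 0.5  0.6 -0.1] 35.725
0.228 [ 0.6114 -0.1629  0.2328] [-3.1  1.6 20.7] [0.6 0.8 0.1] 35.975
0.2265 [ 0.6116 -0.1629  0.2328] [-3.9  1.2 25.2] [0.6 0.9 0.1] 36.225
stop
```

The plug is seated: the force rises with no travel at foot z≈0.122, as expected. Returning the rod.

Run:
```python
from m import *
x,y=.4602,.1902; Q=[0,1,0,0]
move_l([.611,-.163,.335],.2); move_to([x,y,.335],Q); move_l([x,y,.13],.2); hold(.2)
f0=state()['ft_force']
for z in np.arange(.122,.1125,-.001):
    move_l([x,y,z],.04); s=state(); d=s['ft_force']-f0
    if d[2]>3: break
print(round(z,4),s['ee_pos'].round(4),d.round(1)); 
gripper_open(); hold(.3); move_l([x,y,.29],.2); hold(.2)
im2=save('wrist','w_r4'); P=cloud(im2).reshape(-1,3); q=P[np.hypot(P[:,0]-x,P[:,1]-y)<.04]
b=q[(q[:,2]>.1)&(q[:,2]<.15)]; print('rod',len(b),fitc(b,.014))
move_to([.60,-.163,.30],Q); hold(.2)
im=save('wrist','w_t4'); P=cloud(im).reshape(-1,3); q=P[np.hypot(P[:,0]-.605,P[:,1]+.163)<.012]; print('in tube z',np.nanpercentile(q[:,2],[5,50,95]).round(4))
move_to([.35,-.35,.3],Q); hold(.3); sc=save('scene','s4'); print(state()['time'])
cv2.imwrite('pics/f4.png',np.hstack([cv2.resize(im2['frame'][100:310,130:410],(260,195)),cv2.resize(im['frame'][130:310,155:395],(260,195)),cv2.resize(sc['frame'][130:340,120:400],(260,195))]))
```

```text
0.115 [0.4604 0.1903 0.1159] [-0.9  0.2  6. ]
rod 327 (array([0.45986163, 0.18968822]), np.float64(0.0001993674500361861))
in tube z [0.1197 0.1207 0.122 ]
47.6417
```

View pics/f4.png

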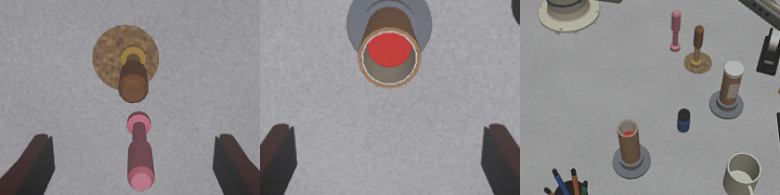

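The rod stands upright on its mat at (130,75). The plug is deep in the tube at (390,50), with its top at about 0.121 against 0.122 expected. Nothing else has moved, so I'm handing in.

```bash
python3 -c "
from bench import *
job_done(); print(state()['time'])"
```

```text
the job is handed in; nothing more can be done
the job is handed in; nothing more can be done
```

The job is done and handed in at about 48 s of the 70 s allowed. The black ink bottle is cap up at the bottom of the tube, the red plug was pressed down onto it with the wooden rod, and the rod is back on its cork mat.

Last checks:
- **Bottle:** after release its cap read z = 0.085 m, against 0.086 m expected.
- **Plug:** I started it about 15 mm into the mouth with the gripper, then pushed the rest with the rod. It stopped firmly, with force rising to 25 N and no further travel. Its top now reads about 0.121 m, against 0.122 m expected (2 mm calibration).
- **Rod:** it stands upright on the mat within 1 mm of where it started.
- **Other things:** in the last images none of the other things in view looked moved; I judged this by eye only.

One disagreement: the fixed scene and top cameras differed by about 5 mm in y. I used the wrist camera, and the grasps and fits agreed with it.

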